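# Size a sample rod in the ring gauge

## Robot

A 6-joint arm with a two-finger parallel gripper is mounted at the origin on the work surface. World frame = base frame: x ahead of the robot, y to its left, z up, the work surface at z = 0. Lengths are in m, angles in rad, forces in N, time in s.
With the tool pointing down it reaches from about 0.35 to 0.775 m from the base axis. Payload 5.5 kg.
Tool frame: the origin (TCP) lies between the finger pads; the fingertips stand 19 mm ahead of it and the grasp point (between the pads) is the TCP; z points along the fingers, x is the direction in which the jaws open and shut, and the axes are right-handed (so a half turn about z gives the same grasp; the last joint's range is limited). The gripper opens to 85 mm and grips with 20 to 120 N. Pads are 22 mm wide; open, the fingers measure 114 mm over their backs; the gripper's body (76 mm by 85 mm) begins 54 mm behind the grasp point. The pads swing forward as they close: fully open they stand 13 mm farther back than shut.
Start: joints at [1.179, 0.313, 0.046, 1.304, 0, 1.431], TCP at [0.143, 0.557, 0.25] pointing down, gripper open.
Joint ranges: [-2.76, 2.76], [-0.86, 1.69], [-1.03, 1.26], [-2.2, 2.34], [-1.47, 1.5], [-3.14, 3.14]. Speed limits (rad/s): [2.57, 2.57, 3.14, 3.14, 3.14, 3.14].

## Interface

Orientations are given as a unit quaternion [w, x, y, z].
In Python, from workcell import env gives the robot as it stands. The module is installed in compiled form; this text tells all that it offers.
- The arm moves only by the tool carry_out, never from a script. Its argument "steps" is a list of rows, each a list of 7 numbers: the gripper command: -1 is shut, 1 is fully open, values between are in proportion, then the shift along the tool's x, y, z in m, then the turn, a rotation vector about the tool's x, y, z in rad. A call has 1 to 20 rows; each row shifts and turns the commanded pose from where the row before left it, along the tool's axes as they then stand; what a row does not reach is not made up. A row lasts 1/8 s, in which the tool goes at most 62.5 mm and 10.7 degrees, less where a joint would pass 70% of its speed; a pose out of reach is approached as far as the arm can. A call with a gripper value outside its range is refused whole. The fingers move at their own pace and stop on an object; "grip_force" is the grip in N (left out, the last holds). Time passes only in rows, so rows that do not move let the fingers close. It gives the time, the measured TCP pose, the force and the opening at its end, in the units of the state.
- env.get_state(): the state, without advancing time (a new reading comes with each control period).
- env.read_camera(name): name is "scene" or "top" or "wrist"; returns a dict with "color" (420x560x3 uint8, red, green, blue), "K" (3x3 intrinsics, pixels), "R" (3x3) and "t" (3): a world point X has camera coordinates R X + t. Camera axes: x right, y down, z forward; pixel columns grow to the right and rows downward; lengths in m; the calibration is good to about 2 mm. The wrist camera is an equidistant fisheye: a pixel r from the principal point sees the ray r / f radians off the axis. A picture is of the moment at which its call begins. There is no depth.
- env.hand_in(): hands the job in, once; it reports no verdict.
The state is a dict: "clock": time; "joint_pos": joint angles; "qvel": joint speeds; "tau": joint torques, N m; "tcp_pos": TCP position; "orientation": TCP orientation; "wrist_force": force on the tool from outside, world axes, zero at the start; "ft_torque": the same for the moment, N m; "finger_gap": finger opening in m.
Only numpy, scipy, OpenCV 4.12 (cv2) and the standard library are available. Lean on these libraries where they do the work, as an engineer would, in place of code of your own. Each camera call takes 0.05 s, during which the arm holds its last target. There are 200 camera calls.

## Task

One of the three aluminium rods lies in the ring lane of the gauge. Gently push it from behind along its trough, without lifting it, through the shrinking rings until one of them stops it; then slide the red pointer so that it lines up with the ring that stopped the rod. Leave the rod stopped there and leave the two spare rods alone.

Things in the scene. Friction and masses are not known exactly. Their poses are not given: they have to be found in the camera images.
- gauge: Fixed ring gauge: beige plate 245 x 400 mm, 14 mm thick. Origin on the bench surface at the foot of the ring lane; z up, y along the troughs from the loading end (-y) to ever smaller rings. Spare rods lie in like troughs at x = -65 and -125 mm. All smooth and rigid.
- lane_mouth (a point): Loading end of the ring lane, on its lowest line, at gauge x = 0, y = -190 mm, 18 mm above the bench. The lane is a black shallow V trough (sides rise 15 degrees; 45 mm wide, edges 24 mm above the bench) running to gauge y = +165 mm. The loading end is open, without a wall; the plate ends 10 mm beyond it.
- ring_1 (a point): Centre of blue ring 1 of 4 (largest), bore 34 mm, outer diameter 46 mm, 10 mm thick along the lane, at gauge y = 30 mm (rings 36 mm apart). A rod thinner than the bore slides through along the trough floor; a thicker one is stopped.
- ring_2 (a point): Centre of blue ring 2 of 4 (second), bore 29 mm, outer diameter 41 mm, 10 mm thick along the lane, at gauge y = 66 mm (rings 36 mm apart). A rod thinner than the bore slides through along the trough floor; a thicker one is stopped.
- ring_3 (a point): Centre of blue ring 3 of 4 (third), bore 24 mm, outer diameter 36 mm, 10 mm thick along the lane, at gauge y = 102 mm (rings 36 mm apart). A rod thinner than the bore slides through along the trough floor; a thicker one is stopped.
- ring_4 (a point): Centre of blue ring 4 of 4 (smallest), bore 19 mm, outer diameter 31 mm, 10 mm thick along the lane, at gauge y = 138 mm (rings 36 mm apart). A rod thinner than the bore slides through along the trough floor; a thicker one is stopped.
- rod_red: Loose aluminium rod with a red band near its tail, diameter 31.5 mm, length 170 mm, about 340 g. Origin at its middle, on its axis; body y points to the nose (rings' side). It may roll. Flat tail; nose bevelled 3 mm, so it enters 1 to 3 mm into the ring that stops it. In a trough its axis is 34 mm above the bench. Any rod may be the one in the ring lane, its nose 25 to 45 mm short of ring 1.
- rod_yellow: Loose aluminium rod with a yellow band near its tail, diameter 26.5 mm, length 170 mm, about 240 g. Origin at its middle, on its axis; body y points to the nose (rings' side). It may roll. Flat tail; nose bevelled 3 mm, so it enters 1 to 3 mm into the ring that stops it. In a trough its axis is 32 mm above the bench. Any rod may be the one in the ring lane, its nose 25 to 45 mm short of ring 1.
- rod_green: Loose aluminium rod with a green band near its tail, diameter 21.5 mm, length 170 mm, about 160 g. Origin at its middle, on its axis; body y points to the nose (rings' side). It may roll. Flat tail; nose bevelled 3 mm, so it enters 1 to 3 mm into the ring that stops it. In a trough its axis is 29 mm above the bench. Any rod may be the one in the ring lane, its nose 25 to 45 mm short of ring 1.
- pointer (a joint): Red pointer that slides along an aluminium track beside the rings (gauge x = +62 mm), in m, 0 to 0.190, growing along the gauge's +y. The pointer is in line with the middle of ring 1, 2, 3, 4 at 0.060, 0.096, 0.132, 0.168. Light friction (about 1.5 N); it stays where it is left.
- pointer_tab (a point): Middle of the pointer's upright red tab (12 mm across the lane, 14 mm along it, 32 mm high; its top is 16 mm above this point and 60 mm above the bench). The tab stands on a 20 x 20 mm block 10 mm high whose top is 30 mm above the bench. The tab can be pushed from either side or pinched.

How it is judged:
On the way, in this order (a step that is already met when the one before it is completed fails the run):
1. the rod in the ring lane has been pushed up against the ring that stops it (((y of rod_red in the frame of gauge between -0.027 and -0.015 m and x of rod_red in the frame of gauge between -0.008 and 0.008 m and z of rod_red in the frame of gauge below 0.042 m and angle between the y axis of rod_red and the y axis of gauge, either way round below 0.08 rad) or (y of rod_yellow in the frame of gauge between 0.009 and 0.021 m and x of rod_yellow in the frame of gauge between -0.008 and 0.008 m and z of rod_yellow in the frame of gauge below 0.042 m and angle between the y axis of rod_yellow and the y axis of gauge, either way round below 0.08 rad) or (y of rod_green in the frame of gauge between 0.045 and 0.057 m and x of rod_green in the frame of gauge between -0.008 and 0.008 m and z of rod_green in the frame of gauge below 0.042 m and angle between the y axis of rod_green and the y axis of gauge, either way round below 0.08 rad))), for 0.2 s.
2. the pointer is in line with the ring that stopped the rod (((y of rod_red in the frame of gauge between -0.027 and -0.015 m and x of rod_red in the frame of gauge between -0.008 and 0.008 m and z of rod_red in the frame of gauge below 0.042 m and angle between the y axis of rod_red and the y axis of gauge, either way round below 0.08 rad and value of joint pointer between 0.088 and 0.104 m) or (y of rod_yellow in the frame of gauge between 0.009 and 0.021 m and x of rod_yellow in the frame of gauge between -0.008 and 0.008 m and z of rod_yellow in the frame of gauge below 0.042 m and angle between the y axis of rod_yellow and the y axis of gauge, either way round below 0.08 rad and value of joint pointer between 0.124 and 0.14 m) or (y of rod_green in the frame of gauge between 0.045 and 0.057 m and x of rod_green in the frame of gauge between -0.008 and 0.008 m and z of rod_green in the frame of gauge below 0.042 m and angle between the y axis of rod_green and the y axis of gauge, either way round below 0.08 rad and value of joint pointer between 0.16 and 0.176 m))), for 0.2 s.
At the end, for the whole second after the job is handed in: The rod of the ring lane lies at rest in its trough with its nose against the ring that stops it (red band: ring 2, yellow: ring 3, green: ring 4; no more than 3 mm short of the ring's face), and the pointer rests within 8 mm of that ring's middle (((y of rod_red in the frame of gauge between -0.027 and -0.015 m and x of rod_red in the frame of gauge between -0.008 and 0.008 m and z of rod_red in the frame of gauge below 0.042 m and angle between the y axis of rod_red and the y axis of gauge, either way round below 0.08 rad and value of joint pointer between 0.088 and 0.104 m and linear speed of rod_red below 0.01 m/s and velocity of joint pointer between -0.005 and 0.005 m/s) or (y of rod_yellow in the frame of gauge between 0.009 and 0.021 m and x of rod_yellow in the frame of gauge between -0.008 and 0.008 m and z of rod_yellow in the frame of gauge below 0.042 m and angle between the y axis of rod_yellow and the y axis of gauge, either way round below 0.08 rad and value of joint pointer between 0.124 and 0.14 m and linear speed of rod_yellow below 0.01 m/s and velocity of joint pointer between -0.005 and 0.005 m/s) or (y of rod_green in the frame of gauge between 0.045 and 0.057 m and x of rod_green in the frame of gauge between -0.008 and 0.008 m and z of rod_green in the frame of gauge below 0.042 m and angle between the y axis of rod_green and the y axis of gauge, either way round below 0.08 rad and value of joint pointer between 0.16 and 0.176 m and linear speed of rod_green below 0.01 m/s and velocity of joint pointer between -0.005 and 0.005 m/s))); the robot touches nothing.
It fails at once if a rod is lifted out of its trough (z of any of rod_red, rod_yellow, rod_green in the frame of gauge above 0.055 m).
It fails at once if a rod is forced against the gauge (over 60 N) (contact force between any of rod_red, rod_yellow, rod_green and gauge above 60 N).
It fails at once if a spare rod is moved more than 15 mm ((x of rod_red in the frame of gauge below -0.03 m and distance of rod_red from where it was at the start of the episode above 0.015 m) or (x of rod_yellow in the frame of gauge below -0.03 m and distance of rod_yellow from where it was at the start of the episode above 0.015 m) or (x of rod_green in the frame of gauge below -0.03 m and distance of rod_green from where it was at the start of the episode above 0.015 m)).
It also fails if it takes over 51 s, if anything falls off the work surface, if the arm or the gripper's body presses on something with over 40 N, if the wrist force passes 120 N, or if a joint passes its speed limit or range.

## Working session

There is one attempt and no reset: what is moved stays moved. The work goes in short steps, Python scripts to look and compute and a tool call to move; the robot and the scene stay as the last step left them, time stands still between calls to the robot, and variables do not carry over. Pictures are saved under pics/ and viewed, about 8 in all and at most 12, crops included, and the job is handed in when it is done.

Besides the shell and the picture viewer there is one more tool, called after ">>>" as name(argument=value, ...), one argument or row to a line, values as JSON. carry_out: Moves the arm, as the interface text tells. Its arguments: {"type":"object","properties":{"steps":{"type":"array","items":{"type":"array","items":{"type":"number"}}},"grip_force":{"type":"number"}},"required":["steps"]}

```bash
mkdir -p pics; python3 - <<'E'
from workcell import env
import cv2
s=env.get_state();print(s)
for n in("top","scene"):
    c=env.read_camera(n);print(n,c["K"],c["R"],c["t"])
    cv2.imwrite(f"pics/{n}0.png",cv2.resize(c["color"][:,:,::-1],(784,588),interpolation=cv2.INTER_CUBIC))
E
```

```text
{'clock': 0.0, 'joint_pos': array([ 1.17936384e+00,  3.14014743e-01,  4.49832536e-02,  1.30361917e+00,
       -1.53712204e-05,  1.43119996e+00]), 'qvel': array([-7.24694903e-04, -1.07309858e-03,  8.63006998e-04, -9.16321147e-04,
       -3.46776268e-04, -3.59743375e-06]), 'tau': array([-1.10422036e-03, -4.80626464e+01,  2.98533797e+01,  1.92818017e-02,
       -2.21590808e-04, -2.07611157e-05]), 'tcp_pos': array([0.14310542, 0.55640864, 0.24940244]), 'orientation': array([ 4.67268289e-04,  7.90310539e-01,  6.12705795e-01, -8.00850234e-04]), 'wrist_force': array([-1.18171068,  0.25031594, -0.2155117 ]), 'ft_torque': array([ 0.00404068, -0.01311223,  0.02728755]), 'finger_gap': 0.08558941901430575}
top [[381.12323372   0.         281.4928726 ]
 [  0.         381.12323372 209.4331793 ]
 [  0.           0.           1.        ]] [[ 0.020124   -0.9989586  -0.04094799]
 [-0.99883266 -0.01828884 -0.0447083 ]
 [ 0.04391285  0.0417999  -0.99816052]] [-0.00267619  0.52174131  0.71766224]
scene [[417.80770838   0.         283.85496169]
 [  0.         417.80770838 212.75481417]
 [  0.           0.           1.        ]] [[ 0.85196819  0.52359058  0.00176042]
 [ 0.37573421 -0.609033   -0.69850026]
 [-0.36465601  0.59576145 -0.71560763]] [-0.45193287 -0.14051584  0.95819716]
```

View pics/top0.png

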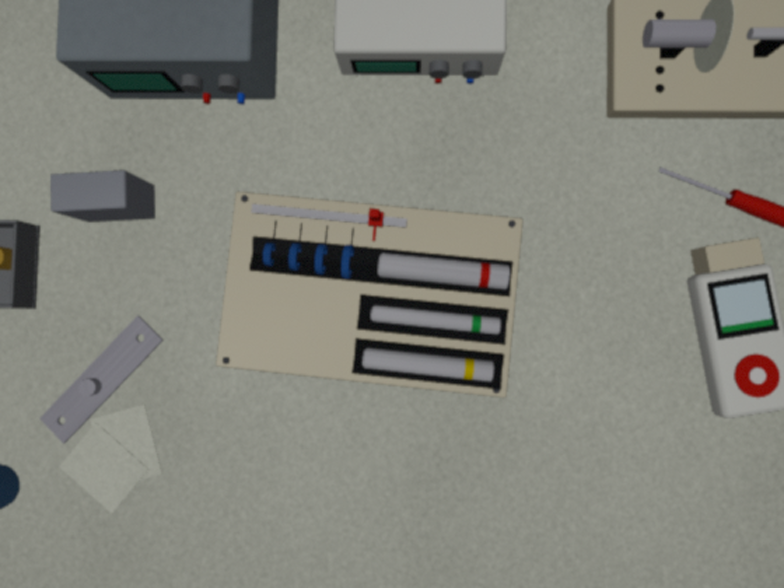

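View pics/scene0.png

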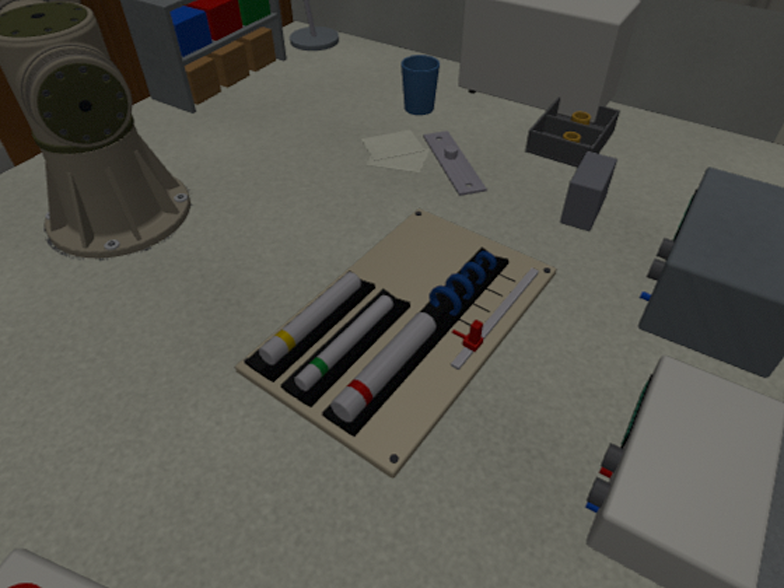

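Top view (784x588, scale 1.4): the red-banded rod is in the ring lane, nose near (378,264) and tail (510,276). The lane runs from (252,253) to (512,278) and the pointer is at (375,217). The green and yellow rods are the spares. Next I'll enlarge the view to measure it.

```bash
python3 - <<'E'
from workcell import env
import cv2
c=env.read_camera("top")["color"][:,:,::-1]
cr=c[130:215,170:380]
a=cv2.resize(c[130:215,170:280],None,fx=7,fy=6.9,interpolation=cv2.INTER_CUBIC)
cv2.imwrite("pics/l.png",cv2.resize(c[130:205,165:275],None,fx=7,fy=7,interpolation=cv2.INTER_CUBIC))
cv2.imwrite("pics/r.png",cv2.resize(c[140:215,265:375],None,fx=7,fy=7,interpolation=cv2.INTER_CUBIC))
E
```

```text
(no output)
```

View pics/l.png

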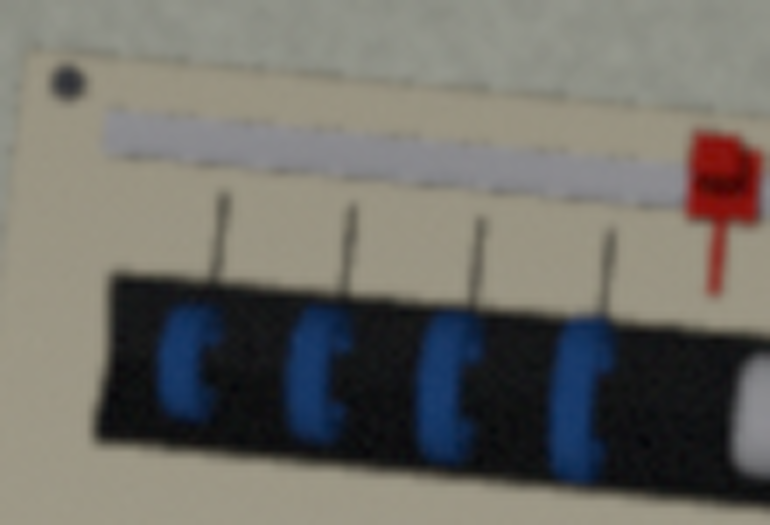

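View pics/r.png

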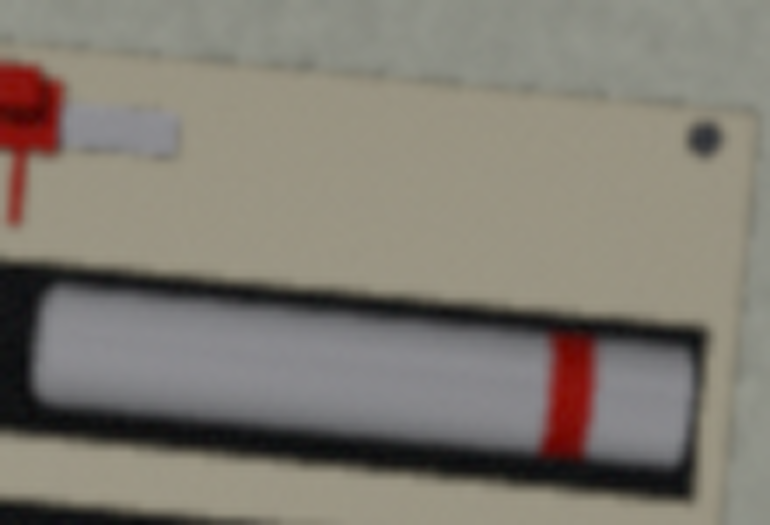

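Crop readings at 7x zoom. Lane corners: left end (113,275) and (97,440), right end (707,330) and (692,498). Ring marks are at about x = 219, 348, 477 and 606. The pointer needle is near (716,255), about 30 mm before ring 1. The rod's nose is near x = 35 and its tail near 692 in the right crop.

```bash
cat > h.py <<'E'
from workcell import env
import numpy as np, cv2
from scipy.spatial.transform import Rotation as Rot
def ray(c,uv,z):
    d=c["R"].T@np.linalg.inv(c["K"])@[*uv,1]; o=-c["R"].T@c["t"]
    return (o+d*(z-o[2])/d[2])
E
python3 - <<'E'
from h import *
c=env.read_camera("top")
L=lambda x,y:((x+.5)/7-.5+165,(y+.5)/7-.5+130)
Rr=lambda x,y:((x+.5)/7-.5+265,(y+.5)/7-.5+140)
P=np.array([ray(c,p,.024)[:2] for p in (L(113,275),L(97,440),Rr(707,330),Rr(692,498))])
G=np.array([[.0225,.165],[-.0225,.165],[.0225,-.19],[-.0225,-.19]])
R,_=Rot.align_vectors(np.c_[P-P.mean(0),np.zeros(4)],np.c_[G-G.mean(0),np.zeros(4)])
M=R.as_matrix()[:2,:2];t=P.mean(0)-M@G.mean(0)
print(M,t,"yaw",R.as_euler('xyz')[2],"res",(P-(G@M.T+t))*1e3)
g=lambda p,z:(ray(c,p,z)[:2]-t)@M
for n,p,z in [("nose",Rr(33,350),.034),("tail",Rr(694,408),.034),("needle",L(716,255),.02),("tabtop",L(716,155),.06),("trackL",L(104,132),.02),("r1",L(606,270),.014),("hole",L(68,83),.014)]:
    print(n,g(p,z)*1e3)
for q in ([0,-.19],[.0,-.3],[.062,-.03],[.062,.066]): print(q,M@q+t)
s=env.get_state();print(Rot.from_quat(np.roll(s["orientation"],-1)).as_matrix())
E
```

```text
[[ 0.99670761  0.08107988]
 [-0.08107988  0.99670761]] [0.55933679 0.03984056] yaw -0.08116897800938962 res [[ 0.07706937 -1.37673958]
 [-0.30132935 -2.06861614]
 [ 0.16977802  1.79853003]
 [ 0.05448196  1.64682569]]
nose [ -1.22731706 -10.07228526]
tail [   0.47890221 -185.02631457]
needle [44.37190065  0.31695402]
tabtop [64.08423669 -0.84055342]
trackL [ 62.27178735 171.90126708]
r1 [38.2879954  30.61802131]
hole [ 76.03150622 185.54063547]
[0, -0.19] [ 0.54393162 -0.14953389]
[0.0, -0.3] [ 0.53501283 -0.25917172]
[0.062, -0.03] [0.61870027 0.00491238]
[0.062, 0.066] [0.62648394 0.10059631]
[[ 2.49176811e-01  9.68457921e-01 -4.14773221e-04]
 [ 9.68457426e-01 -2.49177108e-01 -9.91058247e-04]
 [-1.06315020e-03 -1.54741472e-04 -9.99999423e-01]]
```

>>> carry_out(
  steps=[
    [-1,-0.0438,0.0406,0,0,0,0],
    [-1,-0.0438,0.0406,0,0,0,0],
    [-1,-0.0438,0.0406,0,0,0,0],
    [-1,-0.0438,0.0406,0,0,0,0],
    [-1,-0.0438,0.0406,0,0,0,0],
    [-1,-0.0438,0.0406,0,0,0,0],
    [-1,-0.0438,0.0406,0,0,0,0],
    [-1,0,0,0,0,0,0.175],
    [-1,0,0,0,0,0,0.175],
    [-1,0,0,0,0,0,0.175],
    [-1,0,0,0,0,0,0.175],
    [-1,0,0,0,0,0,0.175],
    [-1,0,0,0,0,0,0.175],
    [-1,0,0,0,0,0,0.175],
    [-1,0,0,0,0,0,0.175],
    [-1,0,0,0,0,0,0],
  ],
  grip_force=30,
)

```text
clock: 2.2
tcp_pos: [0.342, 0.1891, 0.2502]
orientation: [-0.0, 0.999, -0.04, -0.0]
wrist_force: [0.1, -0.1, 0.6]
finger_gap: -0.0001
```

>>> carry_out(
  steps=[
    [-1,0.0327,0.051,0,0,0,0],
    [-1,0.0327,0.051,0,0,0,0],
    [-1,0.0327,0.051,0,0,0,0],
    [-1,0.0327,0.051,0,0,0,0],
    [-1,0.0327,0.051,0,0,0,0],
    [-1,0.0327,0.051,0,0,0,0],
    [-1,0.0327,0.051,0,0,0,0],
    [-1,0,0,0.05,0,0,0],
    [-1,0,0,0.05,0,0,0],
    [-1,0,0,0.05,0,0,0],
    [-1,0,0,0.03,0,0,0],
    [-1,0,0,0,0,0,0],
  ],
)

```text
clock: 3.7
tcp_pos: [0.5392, -0.1841, 0.0676]
orientation: [-0.001, 0.999, -0.039, -0.003]
wrist_force: [-0.5, -0.3, 0.9]
finger_gap: 0.0003
```

```bash
python3 - <<'E'
from h import *
M=np.array([[.99671,.08108],[-.08108,.99671]]);t=np.array([.55934,.03984])
s=env.get_state();print((s["tcp_pos"][:2]-t)@M,s["tcp_pos"],s["joint_pos"])
c=env.read_camera("scene")["color"][:,:,::-1]
cv2.imwrite("pics/s1.png",cv2.resize(c[140:380,130:450],None,fx=2.4,fy=2.4,interpolation=cv2.INTER_CUBIC))
E
```

```text
[-0.00194029 -0.22486072] [ 0.53917449 -0.18412253  0.06758208] [-4.69990874e-01  4.26321005e-01 -2.58664549e-01  8.92021227e-01
  7.74159276e-05  1.17927545e+00]
```

View pics/s1.png

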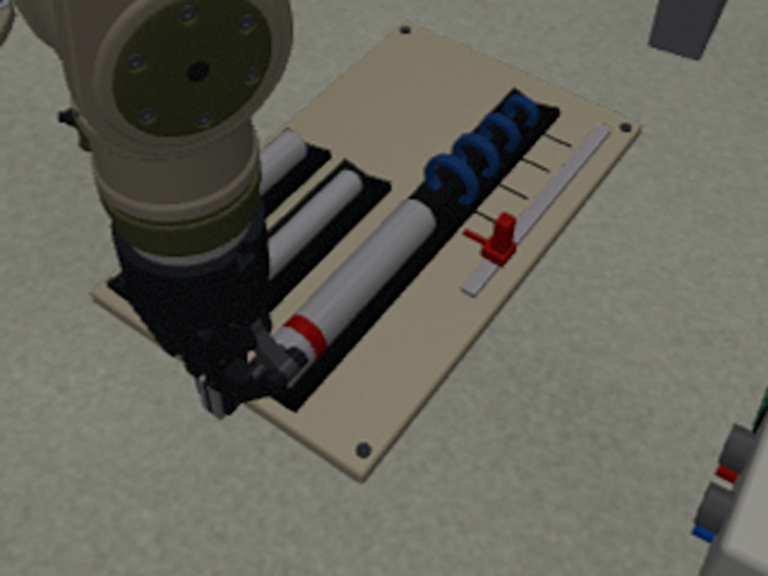

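The scene crop shows the closed fingers at about (210,395), just behind the rod tail at (285,350) and clear of the plate edge. I'll lower and push in small increments.

>>> carry_out(
  steps=[
    [-1,0.002,0,0.01,0,0,0],
    [-1,0,0,0.01,0,0,0],
    [-1,0,0,0,0,0,0],
    [-1,0,-0.01,0,0,0,0],
    [-1,0,-0.01,0,0,0,0],
    [-1,0,-0.005,0,0,0,0],
    [-1,0,-0.005,0,0,0,0],
    [-1,0,-0.005,0,0,0,0],
    [-1,0,-0.005,0,0,0,0],
    [-1,0,-0.005,0,0,0,0],
    [-1,0,-0.005,0,0,0,0],
    [-1,0,-0.005,0,0,0,0],
  ],
)

```text
clock: 5.25
tcp_pos: [0.548, -0.1305, 0.0504]
orientation: [0.0, 0.999, -0.041, 0.0]
wrist_force: [0.1, -2.3, 1.2]
finger_gap: -0.0001
```

```bash
cat > st.py <<'E'
from h import *
M=np.array([[.99671,.08108],[-.08108,.99671]]);t=np.array([.55934,.03984])
s=env.get_state();print((s["tcp_pos"][:2]-t)@M,s["tcp_pos"],s["wrist_force"])
E
cat > v.py <<'E'
import sys
exec(open("st.py").read())
c=env.read_camera("top")["color"][:,:,::-1]
cv2.imwrite(sys.argv[1],cv2.resize(c[125:245,165:385],None,fx=3.5,fy=3.5,interpolation=cv2.INTER_CUBIC))
E
python3 v.py pics/t2.png
```

```text
[ 0.0024939  -0.17067033] [ 0.5479878  -0.13047022  0.05038805] [ 0.05003251 -2.34581325  1.21443763]
```

View pics/t2.png

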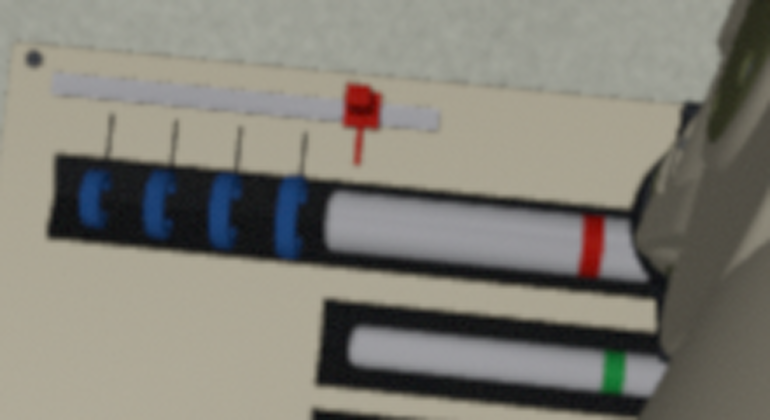

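The rod has moved about 20 mm, with its nose at (327,220) just short of ring 1, under a push of about 2 N. Continuing.

>>> carry_out(
  steps=[
    [-1,0,-0.005,0,0,0,0],
    [-1,0,-0.005,0,0,0,0],
    [-1,0,-0.005,0,0,0,0],
    [-1,0,-0.005,0,0,0,0],
    [-1,0,-0.005,0,0,0,0],
    [-1,0,-0.005,0,0,0,0],
    [-1,0,-0.005,0,0,0,0],
    [-1,0,-0.005,0,0,0,0],
    [-1,0,-0.003,0,0,0,0],
    [-1,0,-0.002,0,0,0,0],
  ],
)

```text
clock: 6.55
tcp_pos: [0.5516, -0.0856, 0.0503]
orientation: [0.0, 0.999, -0.04, 0.0]
wrist_force: [0.3, -4.1, 2.1]
finger_gap: 0.0
```

```bash
python3 v.py pics/t3.png
```

```text
[ 0.00244783 -0.12560591] [ 0.55159568 -0.08555054  0.05034349] [ 0.33993838 -4.1096144   2.09338649]
```

View pics/t3.png

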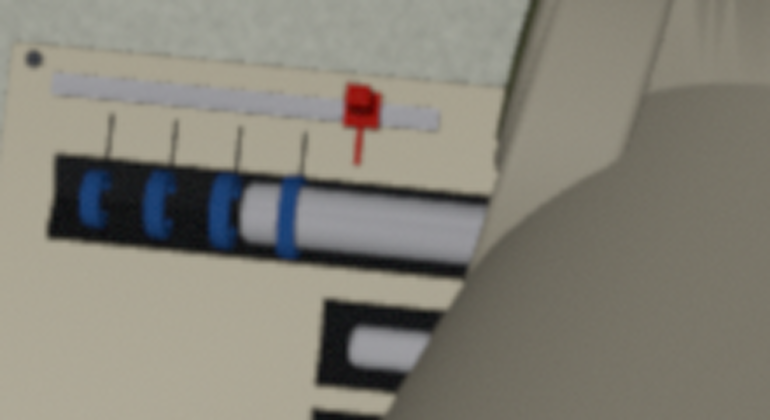

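The rod is through ring 1 and its nose, at (241,212), is just short of ring 2. I'll finish in 1 mm steps while watching the force.

>>> carry_out(
  steps=[
    [-1,0,-0.001,0,0,0,0],
    [-1,0,-0.001,0,0,0,0],
    [-1,0,-0.001,0,0,0,0],
    [-1,0,-0.001,0,0,0,0],
    [-1,0,0,0,0,0,0],
  ],
)

```text
clock: 7.22
tcp_pos: [0.5519, -0.0816, 0.0503]
orientation: [-0.0, 0.999, -0.04, 0.0]
wrist_force: [0.3, -2.8, 3.4]
finger_gap: 0.0001
```

>>> carry_out(
  steps=[
    [-1,0,-0.001,0,0,0,0],
    [-1,0,-0.001,0,0,0,0],
    [-1,0,0,0,0,0,0],
  ],
)

```text
clock: 7.6
tcp_pos: [0.552, -0.0796, 0.0503]
orientation: [-0.0, 0.999, -0.04, 0.0]
wrist_force: [0.6, -4.2, 3.0]
finger_gap: 0.0001
```

>>> carry_out(
  steps=[
    [-1,0,-0.001,0,0,0,0],
    [-1,0,0,0,0,0,0],
  ],
)

```text
clock: 7.85
tcp_pos: [0.5521, -0.079, 0.0503]
orientation: [0.0, 0.999, -0.041, 0.0]
wrist_force: [0.4, -5.1, 3.3]
finger_gap: 0.0004
```

>>> carry_out(
  steps=[
    [-1,0,-0.001,0,0,0,0],
    [-1,0,0,0,0,0,0],
  ],
)

```text
clock: 8.1
tcp_pos: [0.5522, -0.0788, 0.0503]
orientation: [0.001, 0.999, -0.041, -0.0]
wrist_force: [-1.4, -7.0, 2.3]
finger_gap: -0.0001
```

>>> carry_out(
  steps=[
    [-1,0,-0.0005,0,0,0,0],
    [-1,0,0,0,0,0,0],
  ],
)

```text
clock: 8.35
tcp_pos: [0.5521, -0.0788, 0.0503]
orientation: [0.002, 0.999, -0.041, -0.0]
wrist_force: [0.2, -10.2, 1.4]
finger_gap: 0.0001
```

The TCP stalled at gauge y ≈ -0.119 as the force rose to 10 N, so the rod is against the ring, at the depth expected for ring 2. I'll back off and move behind the pointer.

>>> carry_out(
  steps=[
    [-1,0,0.005,0,0,0,0],
    [-1,0,0.015,0,0,0,0],
    [-1,0,0.015,0,0,0,0],
    [-1,0,0,-0.025,0,0,0],
    [-1,0,0,-0.03,0,0,0],
    [-1,0.03,-0.03,0,0,0,0],
    [-1,0.03,-0.04,0,0,0,0],
    [-1,0,-0.04,0,0,0,0],
    [-1,0,0,0,0,0,0],
    [-1,0,0,0,0,0,0],
  ],
)

```text
clock: 9.6
tcp_pos: [0.6178, -0.0079, 0.105]
orientation: [-0.0, 0.999, -0.041, -0.0]
wrist_force: [0.3, 0.1, -0.4]
finger_gap: 0.0001
```

```bash
python3 st.py; python3 - <<'E'
from h import *
c=env.read_camera("scene")["color"][:,:,::-1]
cv2.imwrite("pics/s4.png",cv2.resize(c[130:330,170:430],None,fx=3,fy=3,interpolation=cv2.INTER_CUBIC))
E
```

```text
[ 0.06208761 -0.04282142] [ 0.6177511  -0.00787437  0.10495821] [ 0.26318625  0.136117   -0.41439197]
```

View pics/s4.png

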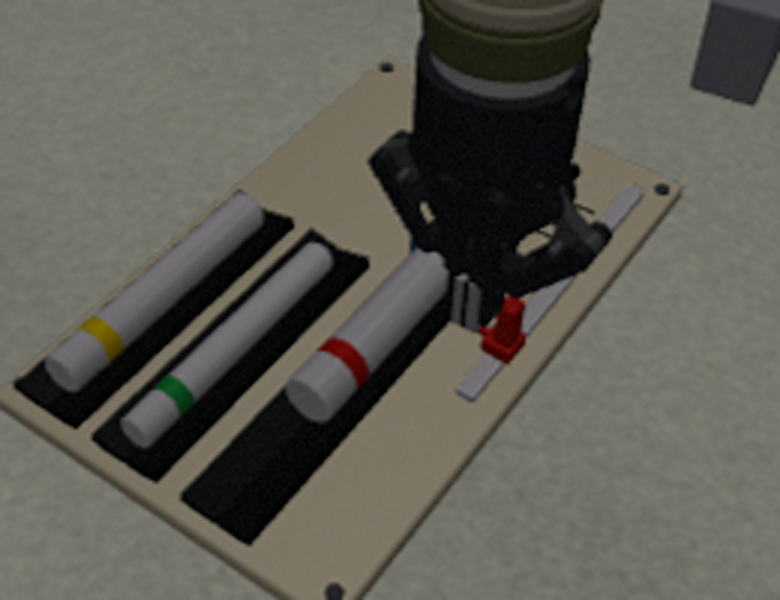

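The rod's seated position looks right and the spares are untouched. The fingers are up behind the red tab at (510,320). I'll lower and push the pointer.

>>> carry_out(
  steps=[
    [-1,0,0,0.02,0,0,0],
    [-1,0,0,0.015,0,0,0],
    [-1,0,0,0.01,0,0,0],
    [-1,0,0,0,0,0,0],
    [-1,0,-0.008,0,0,0,0],
    [-1,0,-0.008,0,0,0,0],
    [-1,0,-0.008,0,0,0,0],
    [-1,0,-0.008,0,0,0,0],
    [-1,0,-0.008,0,0,0,0],
    [-1,0,-0.008,0,0,0,0],
    [-1,0,-0.008,0,0,0,0],
    [-1,0,-0.008,0,0,0,0],
    [-1,0,-0.008,0,0,0,0],
    [-1,0,-0.008,0,0,0,0],
    [-1,0,-0.004,0,0,0,0],
    [-1,0,0,0,0,0,0],
  ],
)

```text
clock: 11.65
tcp_pos: [0.6244, 0.0771, 0.06]
orientation: [-0.0, 0.999, -0.04, -0.0]
wrist_force: [0.0, 0.2, 0.1]
finger_gap: 0.0003
```

```bash
python3 st.py
```

```text
[0.06187109 0.04244909] [0.62444899 0.07713275 0.06003568] [0.04000376 0.17477437 0.10520964]
```

>>> carry_out(
  steps=[
    [-1,0,0.01,0,0,0,0],
    [-1,0,0.02,0,0,0,0],
    [-1,0,0,-0.05,0,0,0],
    [-1,0,0,-0.06,0,0,0],
    [-1,0,0.06,0,0,0,0],
    [-1,0,0.06,0,0,0,0],
    [-1,0,0.06,0,0,0,0],
    [-1,0,0.05,0,0,0,0],
    [-1,0,0,0,0,0,0],
  ],
)

```text
clock: 12.78
tcp_pos: [0.6026, -0.1881, 0.17]
orientation: [0.0, 0.999, -0.044, 0.0]
wrist_force: [0.4, 0.6, -0.9]
finger_gap: -0.0002
```

```bash
python3 v.py pics/t5.png
```

```text
[ 0.06158593 -0.22368215] [ 0.60258696 -0.18809853  0.17004678] [ 0.43771865  0.59785787 -0.90426029]
```

View pics/t5.png

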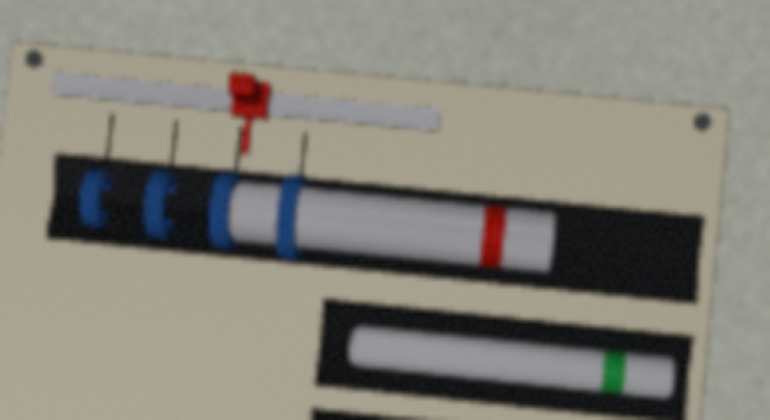

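The rod's nose is inside ring 2's front face and its tail is at (553,240). The needle, at (248,130), is about 4–5 mm short of ring 2's mark at (241,130). That is within tolerance, but I'll nudge it 5 mm further.

>>> carry_out(
  steps=[
    [-1,0,-0.06,0,0,0,0],
    [-1,0,-0.06,0,0,0,0],
    [-1,0,-0.06,0,0,0,0],
    [-1,0,-0.05,0,0,0,0],
    [-1,0,0,0,0,0,0],
    [-1,0,0,0.06,0,0,0],
    [-1,0,0,0.05,0,0,0],
    [-1,0,0,0,0,0,0],
    [-1,0,-0.01,0,0,0,0],
    [-1,0,-0.01,0,0,0,0],
    [-1,0,-0.008,0,0,0,0],
    [-1,0,-0.004,0,0,0,0],
    [-1,0,-0.003,0,0,0,0],
    [-1,0,0,0,0,0,0],
  ],
)

```text
clock: 14.58
tcp_pos: [0.6252, 0.0817, 0.0603]
orientation: [-0.0, 0.999, -0.04, -0.0]
wrist_force: [0.1, 0.1, -1.0]
finger_gap: -0.0002
```

```bash
python3 st.py
```

```text
[0.06226738 0.0470624 ] [0.62521802 0.08169873 0.06032621] [ 0.1035951   0.10141867 -0.96258788]
```

>>> carry_out(
  steps=[
    [-1,0,0.01,0,0,0,0],
    [-1,0,0.02,0,0,0,0],
    [-1,0,0,-0.05,0,0,0],
    [-1,0,0,-0.06,0,0,0],
    [-1,0,0.06,0,0,0,0],
    [-1,0,0.06,0,0,0,0],
    [-1,0,0.06,0,0,0,0],
    [-1,0,0.05,0,0,0,0],
    [-1,0,0,0,0,0,0],
  ],
)

```text
clock: 15.7
tcp_pos: [0.603, -0.1831, 0.1699]
orientation: [0.0, 0.999, -0.044, -0.0]
wrist_force: [0.8, 0.2, -0.7]
finger_gap: 0.0001
```

```bash
python3 v.py pics/t6.png; python3 - <<'E'
from h import *
c=env.read_camera("top")["color"][:,:,::-1]
cv2.imwrite("pics/t7.png",cv2.resize(c[135:210,210:330],None,fx=6.5,fy=6.5,interpolation=cv2.INTER_CUBIC))
E
```

```text
[ 0.06161798 -0.21868037] [ 0.60302445 -0.18311583  0.16994318] [ 0.84810419  0.22392709 -0.74492312]
```

View pics/t7.png

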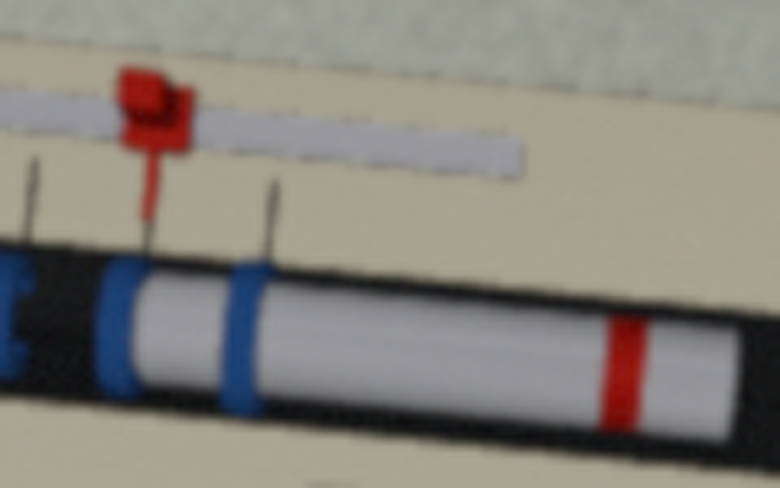

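The needle now lines up with ring 2's mark at (149,220). The nose meets ring 2 at (137,330), the tail is at (737,385), and the arm is clear. Handing in.

```bash
python3 -c "
from workcell import env
print(env.get_state()['clock']); print(env.hand_in())"
```

```text
15.8
the job is handed in; nothing more can be done
None
```

I pushed the red-banded rod, without lifting it, through ring 1 until ring 2 stopped it, then slid the pointer to ring 2 and handed in at 15.8 s. No verdict was reported.

- **Rod:** at the stop, the arm stopped advancing at gauge y ≈ -0.119 while the push force rose from about 3 to 10 N. That puts the tail near y ≈ -0.108, where a rod against ring 2 should have it. In the last picture the nose is at ring 2.
- **Pointer:** my first push left it about 4–5 mm short, so I nudged it 5 mm further. In the last picture its needle lines up with ring 2's mark.
- **Spares and arm:** the green rod showed no movement in the later pictures. I last saw the yellow one in place before the pointer push, and the arm did not go near either. The arm was clear of everything at hand-in.
- **Disagreement:** the camera scale along the lane was about 1% off (up to 2 mm per end), and the camera alone put the tail 2–5 mm further back than the finger contact did. I relied on the contact and on the view of the nose at ring 2.

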